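Feel round the rim of a fired jug

ROBOT

A 6-joint arm with a two-finger parallel gripper is mounted at the origin on the work surface. World frame = base frame: x ahead of the robot, y to its left, z up, the work surface at z = 0. Lengths are in m, angles in rad, forces in N, time in s.
With the tool pointing down it reaches from about 0.225 to 0.875 m from the base axis. Payload 3.4 kg.
Tool frame: the origin (TCP) lies on the front face of the gripper's body, between the roots of the fingers; the fingertips stand 73 mm ahead of it and the grasp point (between the pads) lies 54 mm ahead of it; x points along the fingers, z is the direction in which the jaws open and shut, and the axes are right-handed (so a half turn about x gives the same grasp; the last joint's range is limited). The gripper opens to 85 mm and grips with 20 to 120 N. Pads are 22 mm wide; open, the fingers measure 114 mm over their backs; the gripper's body (76 mm by 85 mm) begins 54 mm behind the grasp point. The pads swing forward as they close: fully open they stand 13 mm farther back than shut.
Start: joints at [1.21, 0.276, 1.505, -0, 1.361, -0.121], TCP at [0.137, 0.559, 0.304] pointing down, gripper open.
Joint ranges: [-2.89, 2.89], [-0.75, 2.08], [0.22, 2.7], [-1.18, 4.32], [0.11, 2.71], [-2.7, 2.7]. Speed limits (rad/s): [2.57, 2.57, 3.14, 3.14, 3.14, 3.14].

INTERFACE

Orientations are given as a 3x3 rotation matrix whose columns are the frame's x, y, z axes.
In Python, from station import arm gives the robot as it stands. The module is installed in compiled form; this text tells all that it offers. Calls block until the motion is done:
- arm.move_ptp(position, orientation): joint-space move of the TCP to a pose.
- arm.move_straight(position, vel=0.15, attitude=None, contact_N=None): straight line of the TCP; attitude=None keeps the orientation; vel is the mean speed in m/s. With contact_N (N) it stops when the force on the tool has changed by that much, and returns True; else False.
- arm.movej(angles): joint-space move.
- arm.gripper_to(opening): opening from 0.0 (shut) to 1.0 (fully open); the grip force is fixed at half the most; returns when the fingers have stopped.
- arm.hold(seconds).
- arm.ik(position, orientation): joint angles nearest the present ones, or None.
- arm.state(): the state.
- arm.snapshot(name): name is "scene" or "top" or "wrist"; returns a dict with "pixels" (384x512x3 uint8, red, green, blue), "intrinsics" (3x3 intrinsics, pixels), "dist_coeffs" ([k1, k2, p1, p2, k3] as OpenCV has them; the pictures are not rectified), "xyz" and "orientation" of the camera in the world. Camera axes: x right, y down, z forward; pixel columns grow to the right and rows downward; lengths in m; the calibration is good to about 2 mm. A picture is of the moment at which its call begins. There is no depth.
A pose or a line that the arm cannot do raises arm.IKError and nothing moves.
- arm.close_job(): hands the job in, once; it reports no verdict.
The state is a dict: "clock": time; "joint_positions": joint angles; "qvel": joint speeds; "joint_efforts": joint torques, N m; "ee_pos": TCP position; "eef_rot": TCP orientation; "ft_force": force on the tool from outside, world axes, zero at the start; "wrist_torque": the same for the moment, N m; "gripper_width": opening from 0.0 (shut) to 1.0 (fully open).
Only numpy, scipy, OpenCV 4.12 (cv2) and the standard library are available. Lean on these libraries where they do the work, as an engineer would, in place of code of your own. Each camera call takes 0.05 s, during which the arm holds its last target.

TASK

Check the bisque-fired jug on the ware board for chips as a potter does: starting at the rim above its handle, run closed fingertips lightly along the top of the rim, clockwise as seen from above, round the pouring lip and all the way back to the handle, then take the hand away. Only touch the jug, gently: do not pick it up, push it about or tip it, and leave everything else where it stands.

Things in the scene. Friction and masses are not known exactly. Their poses are not given: they have to be found in the camera images.
- jug: pinkish-tan unglazed (bisque) pottery jug, loose, about 0.95 kg, the only piece with a handle and pouring lip; origin under its centre, z up, 110 mm high, body 160 mm across, foot 140 mm. Rim level, smooth, rounded, 8 mm thick; its centre line is a circle of radius 75 mm but for the lip at -x. Handle at +x. It slides or tips if dragged hard: about 5 N of fingertip pressure is plenty, 45 N far too much
- rim_0 (a point): point on the top of the jug's rim, mid wall, directly above the handle, where the trace starts and ends; rim_1, rim_2 ... follow clockwise from above every 45 degrees. The loop handle reaches 126 mm from the jug axis, its top is 16 mm below the rim
- rim_1 (a point): point on the top of the jug's rim, mid wall, 45 degrees clockwise (from above) from rim_0, 75 mm from the jug's axis
- rim_2 (a point): point on the top of the jug's rim, mid wall, 90 degrees clockwise (from above) from rim_0, 75 mm from the jug's axis
- rim_3 (a point): point on the top of the jug's rim, mid wall, 135 degrees clockwise (from above) from rim_0, 75 mm from the jug's axis
- rim_4 (a point): point on the top of the jug's rim, mid wall, at the tip of the pouring lip, 91 mm from the jug's axis: here the rim, still level, bows outward from its circle by 16 mm, by 9 mm at 10 degrees to either side, 2 mm at 20 degrees
- rim_5 (a point): point on the top of the jug's rim, mid wall, 225 degrees clockwise (from above) from rim_0, 75 mm from the jug's axis
- rim_6 (a point): point on the top of the jug's rim, mid wall, 270 degrees clockwise (from above) from rim_0, 75 mm from the jug's axis
- rim_7 (a point): point on the top of the jug's rim, mid wall, 315 degrees clockwise (from above) from rim_0, 75 mm from the jug's axis
- ware_board: fixed wooden ware board, 260 x 780 mm, long side roughly along y, origin at its centre on the bench, upper face 22 mm above the bench; jug, tall pot and small bowl stand in a row on it, about 240 mm apart, in any order
- tall_pot: cream open cylinder pot, 100 mm across, 92 mm high, loose, origin under its centre; leave alone
- small_bowl: cream open bowl, 110 mm across the rim, 62 mm high, loose, origin under its centre; leave alone
- wooden_rib: flat oval wooden rib, 110 x 50 x 7 mm, loose on the bench in front of the board, origin under its centre; leave alone
- brush: flat brush, 200 mm long, lying on the bench in front of the board, origin under its middle; leave alone
- trimming_tool: wire-loop trimming tool with wooden handle, 155 mm long, lying on the bench beyond the board; leave alone
- underglaze_jar: white jar with blue cap, 60 mm across, 75 mm high, on the bench beyond the board, origin under its centre; leave alone
- test_tile: glaze test tile, 50 x 75 x 8 mm, cream with blue, lying on the bench beyond the board, origin under its centre; leave alone

How it is judged:
By the outcome, as a careful person would: the job done as asked, in the order asked, and still so for the second after the job is handed in, with the robot touching nothing.
It also fails if it takes over 67 s, if anything falls off the work surface, if the arm or the gripper's body presses on something with over 40 N, if the wrist force passes 120 N, or if a joint passes its speed limit or range.

## Working session

There is one attempt and no reset: what is moved stays moved. The work goes in short steps, each a Python script; the robot and the scene stay as the last script left them, time stands still between calls to the robot, and variables do not carry over. Pictures are saved under pics/ and viewed, and the job is handed in when it is done.

```bash
ls; mkdir -p pics; python3 - <<'E'
from station import arm
import cv2,pickle
for n in ["scene","top","wrist"]:
    s=arm.snapshot(n); pickle.dump(s,open(f'pics/{n}0.pkl','wb'))
    cv2.imwrite(f'pics/{n}0.png',s['pixels'][:,:,::-1])
    print(n,s['xyz'],s['orientation'],s['intrinsics'],s['dist_coeffs'])
print(arm.state())
E
```

```text
pics
scene [ 1.13838567 -0.3536886   0.84710069] [[ 0.50880803  0.63963504 -0.57617827]
 [ 0.86070444 -0.36445161  0.35547559]
 [ 0.01738555 -0.67678803 -0.73597262]] [[364.95878319   0.         257.93010459]
 [  0.         364.95878319 187.7763739 ]
 [  0.           0.           1.        ]] [-0.04024005  0.          0.          0.          0.        ]
top [0.44511846 0.01182336 1.18427628] [[ 0.02895003 -0.99531484  0.09225106]
 [-0.99941222 -0.03051679 -0.01561827]
 [ 0.0183603  -0.09174469 -0.99561328]] [[500.05566097   0.         260.75008691]
 [  0.         500.05566097 184.8927797 ]
 [  0.           0.           1.        ]] [-0.06926924  0.          0.          0.          0.        ]
wrist [0.07167276 0.57496368 0.37388061] [[ 0.23681355  0.93665776  0.25805347]
 [ 0.97155251 -0.22769185 -0.06513169]
 [-0.00224943  0.26613656 -0.96393271]] [[289.60170171   0.         251.00049743]
 [  0.         289.60170171 188.11334996]
 [  0.           0.           1.        ]] [-0.02780856  0.          0.          0.          0.        ]
{'clock': 0.15, 'joint_positions': array([ 1.21000338e+00,  2.76470601e-01,  1.50586512e+00,  2.28297567e-05,
        1.36072841e+00, -1.21005589e-01]), 'qvel': array([ 0.00070346, -0.00260097, -0.00430223,  0.00106445, -0.00069008,
        0.00037764]), 'joint_efforts': array([-1.41137252e-04, -4.17146659e+01, -2.46031255e+01, -3.78898776e-04,
        7.70334445e-03, -1.55188178e-05]), 'ee_pos': array([0.13645287, 0.55825808, 0.30321737]), 'eef_rot': array([[-5.40345763e-04, -9.71387310e-01,  2.37500319e-01],
       [-1.36885744e-03,  2.37500850e-01,  9.71386366e-01],
       [-9.99998917e-01,  1.99780429e-04, -1.45802332e-03]]), 'ft_force': array([0.54373977, 0.13064506, 1.00185596]), 'wrist_torque': array([ 0.00501445, -0.00744773, -0.00873693]), 'gripper_width': 0.9965905221563447}
```

View pics/top0.png

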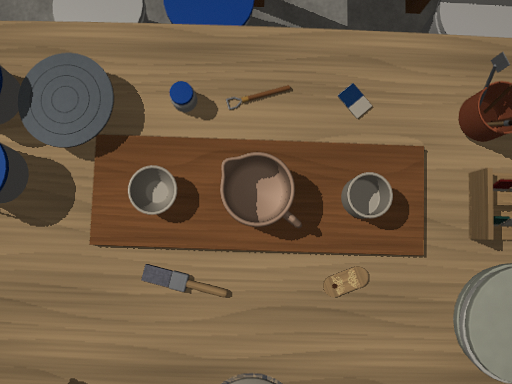

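View pics/scene0.png

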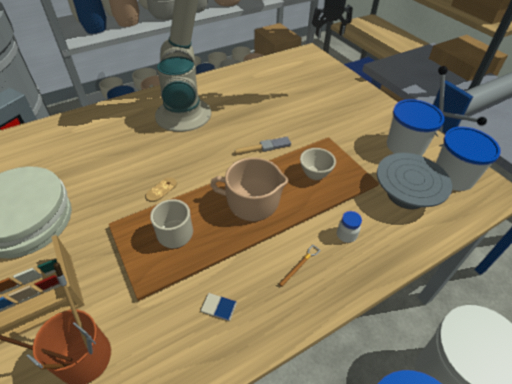

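View pics/wrist0.png

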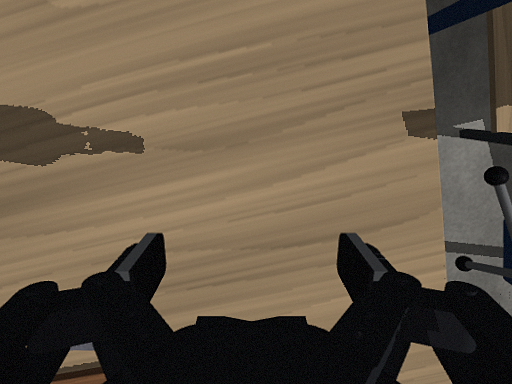

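The top view shows the jug at about (258,188), with the handle lower right at (295,222) and the lip upper left at (228,162). The small bowl or pot stand at (152,190) and (367,196). The scene view agrees. The wrist view shows only bench and the open fingers. Next I'll get a coarse jug pose from the top and scene views.

```bash
cat > h.py <<'E'
import numpy as np,cv2
def rays(s,uv):
    uv=np.asarray(uv,float).reshape(-1,1,2)
    n=cv2.undistortPoints(uv,s['intrinsics'],np.array(s['dist_coeffs'])).reshape(-1,2)
    return np.c_[n,np.ones(len(n))]@np.array(s['orientation']).T
def onplane(s,uv,z):
    d=rays(s,uv);o=np.array(s['xyz']);return (o+d*((z-o[2])/d[:,2])[:,None])[:,:2]
def mask(s,near=None):
    im=s['pixels'];hsv=cv2.cvtColor(im,cv2.COLOR_RGB2HSV);lab=cv2.cvtColor(im,cv2.COLOR_RGB2LAB).astype(int)
    return hsv,lab
E
python3 - <<'E'
import pickle,cv2,numpy as np
from h import *
for n,pts in [('top',[(258,225),(222,190),(250,175),(270,200),(295,221),(270,160),(292,190),(210,220),(150,185),(300,160),(130,190)]),('scene',[(255,205),(232,185),(253,170),(280,182),(216,187),(240,220),(200,220),(320,165),(275,215)])]:
    s=pickle.load(open(f'pics/{n}0.pkl','rb'));h,l=mask(s)
    for p in pts: print(n,p,s['pixels'][p[1],p[0]],h[p[1],p[0]],l[p[1],p[0]])
    im=s['pixels'][:,:,::-1]
    c=im[130:250,190:330] if n=='top' else im[130:250,180:320]
    cv2.imwrite(f'pics/{n}0c.png',cv2.resize(c,None,fx=5,fy=5,interpolation=cv2.INTER_NEAREST))
E
```

```text
top (258, 225) [120  97  79] [ 13  87 120] [109 134 142]
top (222, 190) [139 111  91] [ 13  88 139] [125 136 143]
top (250, 175) [83 67 55] [13 86 83] [ 76 133 138]
top (270, 200) [169 138 115] [ 13  81 169] [152 136 145]
top (295, 221) [100  80  65] [ 13  89 100] [ 91 134 140]
top (270, 160) [51 39 31] [ 12 100  51] [ 43 132 136]
top (292, 190) [166 134 111] [ 13  84 166] [149 137 145]
top (210, 220) [101  67  40] [ 13 154 101] [ 81 139 150]
top (150, 185) [84 78 70] [17 42 84] [ 85 129 134]
top (300, 160) [92 60 34] [ 13 161  92] [ 73 139 149]
top (130, 190) [69 64 58] [16 41 69] [ 70 129 132]
scene (255, 205) [102  85  67] [ 15  88 102] [ 95 132 141]
scene (232, 185) [158 133 104] [ 16  87 158] [146 133 147]
scene (253, 170) [103  86  66] [ 16  92 103] [ 96 132 142]
scene (280, 182) [85 71 56] [16 87 85] [ 80 131 139]
scene (216, 187) [98 82 63] [16 91 98] [ 92 132 142]
scene (240, 220) [72 51 27] [ 16 159  72] [ 59 134 147]
scene (200, 220) [142  95  46] [ 15 172 142] [113 142 163]
scene (320, 165) [107 104  89] [ 25  43 107] [112 126 137]
scene (275, 215) [140  95  47] [ 15 169 140] [113 141 162]
```

View pics/top0c.png

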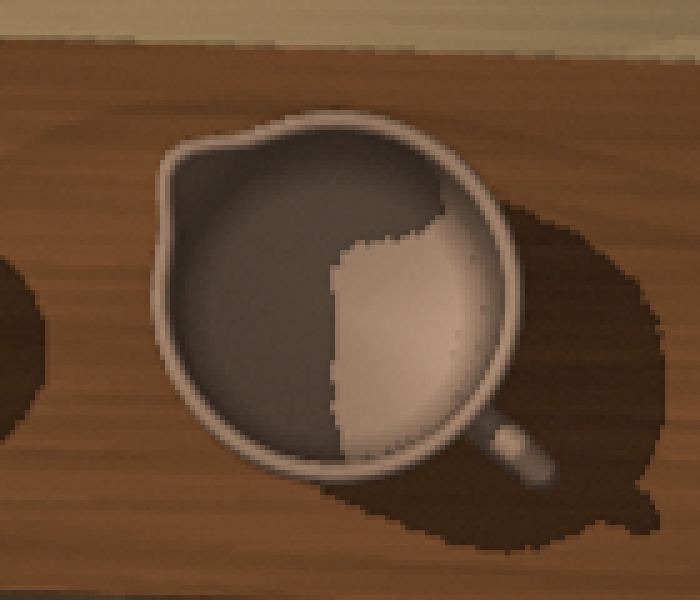

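The top crop shows the rim as a clear ring, with the lip at upper left and the handle at lower right. Saturation separates the jug from the board. Next I'll fit a coarse circle and take two wrist views.

```bash
cat >> h.py <<'E'
def jugmask(s):
    h,l=mask(s);m=((h[...,1]>62)&(h[...,1]<122)&(h[...,2]>45)&(h[...,0]>8)&(h[...,0]<22)).astype(np.uint8)
    return m
def jugcontour(s,seed):
    m=cv2.morphologyEx(jugmask(s),cv2.MORPH_OPEN,np.ones((2,2)))
    cs,_=cv2.findContours(m,cv2.RETR_EXTERNAL,cv2.CHAIN_APPROX_NONE)
    cs=[c for c in cs if cv2.pointPolygonTest(c,tuple(map(float,seed)),False)>=0]
    return max(cs,key=cv2.contourArea)[:,0,:] if cs else None
def fit(P):
    keep=np.ones(len(P),bool)
    for _ in range(15):
        A=np.c_[2*P[keep],np.ones(keep.sum())];b=(P[keep]**2).sum(1)
        x=np.linalg.lstsq(A,b,rcond=None)[0];c=x[:2];r=np.sqrt(x[2]+c@c)
        e=np.hypot(*(P-c).T)-r
        keep=np.abs(e)<max(.0015,1.5*np.median(np.abs(e)))
    return c,r,e,keep
E
python3 - <<'E'
import pickle
from h import *
from station import arm
s=pickle.load(open('pics/top0.pkl','rb'))
P=onplane(s,jugcontour(s,(258,188)),.132);c,r,e,k=fit(P)
print(c,r,k.mean()); d=P-c;a=np.degrees(np.arctan2(d[:,1],d[:,0]))
i=np.argsort(-e)[:25];print(np.c_[a[i],e[i]].round(3).tolist())
arm.gripper_to(0.0)
R=np.array([[0,-1,0],[0,0,1],[-1,0,0.]])
for j,dy in enumerate([.06,-.06]):
    try: arm.move_ptp([c[0]+.067,c[1]+dy,.38],R)
    except arm.IKError as ex: print('ik',ex);break
    w=arm.snapshot('wrist');pickle.dump(w,open(f'pics/w{j}.pkl','wb'));cv2.imwrite(f'pics/w{j}.png',w['pixels'][:,:,::-1]);print(w['xyz'])
st=arm.state();print(st['clock'],st['joint_positions'],st['ft_force'])
E
```

```text
[0.53234844 0.00084192] 0.07823585753688829 0.728
[[-128.696, 0.043], [-127.929, 0.042], [-129.347, 0.042], [-130.771, 0.041], [-127.145, 0.041], [-131.459, 0.04], [-126.343, 0.039], [-132.166, 0.038], [-126.16, 0.036], [-132.134, 0.035], [-132.879, 0.034], [-125.968, 0.033], [-133.643, 0.032], [-132.865, 0.031], [-125.765, 0.03], [-132.85, 0.028], [-125.551, 0.028], [-133.658, 0.026], [-125.325, 0.025], [-133.666, 0.024], [-125.085, 0.022], [-133.675, 0.021], [-134.556, 0.019], [-124.831, 0.019], [51.504, 0.016]]
[0.53241119 0.0622911  0.45070277]
[ 0.5325753  -0.05875604  0.45065557]
4.0 [-2.13460577e-01  2.87228111e-01  1.30359639e+00  8.91547603e-04
  1.55094202e+00 -1.78449818e+00] [-0.41755078  0.08276384 -0.23329015]
```

View pics/w0.png

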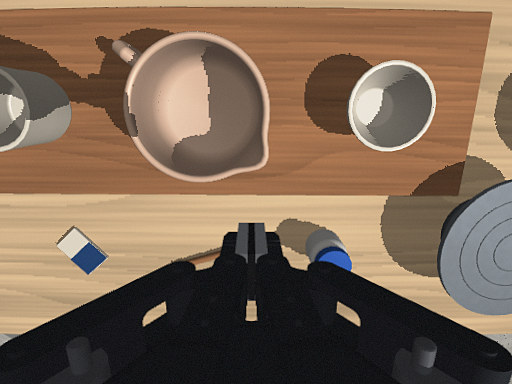

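```bash
python3 - <<'E'
import pickle
from h import *
from scipy.optimize import least_squares
s=pickle.load(open('pics/top0.pkl','rb'))
W=[pickle.load(open(f'pics/w{j}.pkl','rb')) for j in (0,1)]
V=[]
for w in W+[s]:
    o=np.array(w['xyz']);seed,_=cv2.projectPoints(np.array([[.532,.0,.1]]),cv2.Rodrigues(np.array(w['orientation']).T)[0],-np.array(w['orientation']).T@o,w['intrinsics'],np.array(w['dist_coeffs']))
    ct=jugcontour(w,seed.ravel());V.append((w,ct));print(seed.ravel(),len(ct))
for z in (.122,.127,.132,.137,.142):
    out=[]
    for w,ct in V:
        c,r,e,k=fit(onplane(w,ct,z));out+=[*c.round(4),round(r,4),round(k.mean(),2)]
    print(z,out)
for w,ct in V:
    P=onplane(w,ct,.132);c,r,e,k=fit(P);d=P-c;a=np.degrees(np.arctan2(d[:,1],d[:,0]))
    hm=(abs(a+128)<25)&(e>.012);lm=(abs(a-52)<25)&(e>.004)
    h=d[hm].mean(0);l=d[lm]
    print('handle ang',np.degrees(np.arctan2(h[1],h[0])),'lip', np.degrees(np.arctan2(l[:,1].mean(),l[:,0].mean())) if lm.any() else None, e[lm].max() if lm.any() else None)
for j,(w,ct) in enumerate(V[:2]):
    im=w['pixels'][:,:,::-1].copy();cv2.drawContours(im,[ct.reshape(-1,1,2)],-1,(0,255,0),1);cv2.imwrite(f'pics/w{j}m.png',im)
E
```

```text
[197.84972388 107.98854329] 516
[301.16215495 107.9014706 ] 542
[258.18666802 191.03601718] 250
0.122 [np.float64(0.5363), np.float64(0.0029), np.float64(0.0807), np.float64(0.73), np.float64(0.5362), np.float64(0.0057), np.float64(0.0806), np.float64(0.63), np.float64(0.5332), np.float64(0.0007), np.float64(0.079), np.float64(0.73)]
0.127 [np.float64(0.5362), np.float64(0.0038), np.float64(0.0794), np.float64(0.73), np.float64(0.5361), np.float64(0.0047), np.float64(0.0794), np.float64(0.63), np.float64(0.5328), np.float64(0.0008), np.float64(0.0786), np.float64(0.73)]
0.132 [np.float64(0.5362), np.float64(0.0047), np.float64(0.0782), np.float64(0.73), np.float64(0.5361), np.float64(0.0038), np.float64(0.0782), np.float64(0.63), np.float64(0.5323), np.float64(0.0008), np.float64(0.0782), np.float64(0.73)]
0.137 [np.float64(0.5361), np.float64(0.0056), np.float64(0.077), np.float64(0.73), np.float64(0.536), np.float64(0.0028), np.float64(0.077), np.float64(0.63), np.float64(0.5319), np.float64(0.0009), np.float64(0.0779), np.float64(0.73)]
0.142 [np.float64(0.536), np.float64(0.0065), np.float64(0.0757), np.float64(0.73), np.float64(0.536), np.float64(0.0018), np.float64(0.0757), np.float64(0.63), np.float64(0.5315), np.float64(0.0009), np.float64(0.0775), np.float64(0.73)]
handle ang -130.18111948882523 lip 52.79567086425634 0.016485045468597817
handle ang -125.4546333345802 lip 49.08777075265137 0.012584771541682138
handle ang -129.64865968234173 lip 51.535545302008344 0.01615860777302905
```

View pics/w1.png

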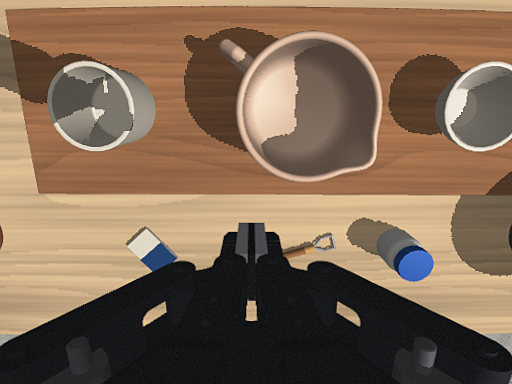

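In both wrist views the jug is clear of the fingers: rim circle at about (197,107) in w0 and (310,107) in w1, with the lip at lower right and the handle at upper left. The two views meet at rim z≈0.13. The wrist and top estimates of the centre differ by 4–5 mm, so I'll look again with the hand turned 180°, which cancels a fixed hand-camera offset. I'll also check with the scene camera.

```bash
python3 - <<'E'
import pickle
from h import *
from station import arm
R=np.array([[0,1,0],[0,0,-1],[-1,0,0.]])
for j,dy in ((2,.05),(3,-.05)):
    arm.move_ptp([.468,.004+dy,.38],R)
    w=arm.snapshot('wrist');pickle.dump(w,open(f'pics/w{j}.pkl','wb'));cv2.imwrite(f'pics/w{j}.png',w['pixels'][:,:,::-1]);st=arm.state();print(w['xyz'],st['ee_pos'])
print(st['clock'],st['joint_positions'])
E
cat > an.py <<'E'
import pickle
from h import *
V=[pickle.load(open(f'pics/{n}.pkl','rb')) for n in ('w0','w1','w2','w3','top0')]
Q=[]
for w in V:
    Rt=np.array(w['orientation']).T
    seed,_=cv2.projectPoints(np.array([[.534,.002,.1]]),cv2.Rodrigues(Rt)[0],-Rt@np.array(w['xyz']),w['intrinsics'],np.array(w['dist_coeffs']))
    # outer edge of the pixels
    m=cv2.resize(jugmask(w),None,fx=1,fy=1)
    Q.append(jugcontour(w,seed.ravel()))
for z in (.126,.129,.132,.135):
    print(z,*[np.r_[c,r].round(4) for c,r,e,k in (fit(onplane(w,q,z)) for w,q in zip(V,Q))])
for w,q in zip(V,Q):
    P=onplane(w,q,.131);c,r,e,k=fit(P);d=P-c;a=np.degrees(np.arctan2(d[:,1],d[:,0]))
    lm=(abs(a-52)<30);al=a[lm];el=e[lm]
    # lip centre: angle midpoint of chords at several heights
    mids=[]
    for t in (.004,.006,.008,.010):
        x=al[el>t]; mids.append((x.min()+x.max())/2)
    # handle at its own height (z~.11), end region
    P2=onplane(w,q,.108)-onplane(w,[[0,0]],.131)*0-c;r2=np.hypot(*P2.T);hm=(r2>.10)&(P2@[-.62,-.78]>0.08)
    h=P2[hm]
    ha=np.degrees(np.unwrap(np.arctan2(h[:,1],h[:,0])))
    print('lip',np.round(mids,1),el.max().round(4),'handle',(ha.min()+ha.max())/2,np.round(r2[hm].max(),4))
E
python3 an.py
```

```text
[0.53593788 0.05472508 0.45075511] [0.46808649 0.053987   0.37996949]
[ 0.53589674 -0.046328    0.45061309] [ 0.46799899 -0.0460232   0.37993609]
7.375 [-2.46669796e-01  7.94428065e-02  1.56850839e+00  8.38229107e-04
  1.49396139e+00  1.32489299e+00]
0.126 [0.5362 0.0036 0.0797] [0.5361 0.0049 0.0796] [0.5341 0.0017 0.0797] [0.5339 0.0026 0.0796] [0.5328 0.0008 0.0787]
0.129 [0.5362 0.0041 0.0789] [0.5361 0.0043 0.0789] [0.5341 0.0021 0.0789] [0.534  0.0022 0.0788] [0.5326 0.0008 0.0785]
0.132 [0.5362 0.0047 0.0782] [0.5361 0.0038 0.0782] [0.5341 0.0026 0.0782] [0.534  0.0017 0.0781] [0.5323 0.0008 0.0782]
0.135 [0.5361 0.0052 0.0775] [0.536  0.0032 0.0774] [0.5341 0.0031 0.0775] [0.534  0.0013 0.0774] [0.5321 0.0009 0.078 ]
lip [51.8 52.4 52.3 52.3] 0.0165 handle -128.61509627472537 0.1184
lip [50.2 50.7 49.9 50.4] 0.0126 handle -127.09805996275824 0.1201
lip [53.1 52.  52.2 52.1] 0.0163 handle -128.34803609117102 0.1185
lip [50.  50.3 50.1 50.2] 0.0164 handle -127.09403046312971 0.1197
lip [51.3 51.5 52.  52.8] 0.0162 handle -128.48867208970145 0.1232
```

View pics/w3.png

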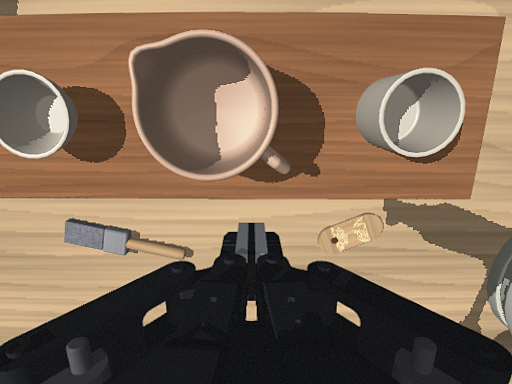

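w3 shows the rim circle centred at (205,105), the lip at left (135,55) and the handle at lower right (275,160). The hand-turned averages give centre ≈(0.535,0.003), rim z≈0.13 and handle azimuth ≈-128.4°. The top camera differs by about 2.5 mm. I'll hover just above rim_0 and check the fingertip against the rim in the wrist view.

```bash
cat >> h.py <<'E'
C=np.array([.5350,.0030]);TH=np.radians(-128.4)
R2=np.array([[0,1,0],[0,0,-1],[-1,0,0.]])
def rim(deg,C=None):   # deg clockwise from handle
    C=globals()['C'] if C is None else C
    from scipy.interpolate import CubicSpline
    d=(deg%360)-180
    sp=CubicSpline([-30,-25,-20,-10,0,10,20,25,30],[0,.0005,.002,.009,.016,.009,.002,.0005,0],bc_type='clamped')
    r=.075+(float(sp(d)) if abs(d)<30 else 0)
    a=TH-np.radians(deg);return C+r*np.array([np.cos(a),np.sin(a)])
E
python3 - <<'E'
import pickle
from h import *
from station import arm
p=rim(0);print(p)
arm.move_ptp([*p,.26],R2)
arm.move_straight([*p,.130+.073+.012],vel=.08);arm.hold(.2)
st=arm.state();print(st['ee_pos'],st['ft_force'],st['gripper_width'],st['clock'])
w=arm.snapshot('wrist');pickle.dump(w,open('pics/w4.pkl','wb'));cv2.imwrite('pics/w4.png',w['pixels'][:,:,::-1])
w=arm.snapshot('scene');cv2.imwrite('pics/s4.png',cv2.resize(w['pixels'][60:260,150:400,::-1],None,fx=3,fy=3))
w=arm.snapshot('top');cv2.imwrite('pics/t4.png',cv2.resize(w['pixels'][100:280,160:360,::-1],None,fx=3,fy=3))
E
```

```text
[ 0.48841392 -0.05577701]
[ 0.48877527 -0.05585888  0.21558319] [ 0.35954577 -0.13092128  0.41990041] 0.0008672709003926098 8.8417
```

View pics/w4.png

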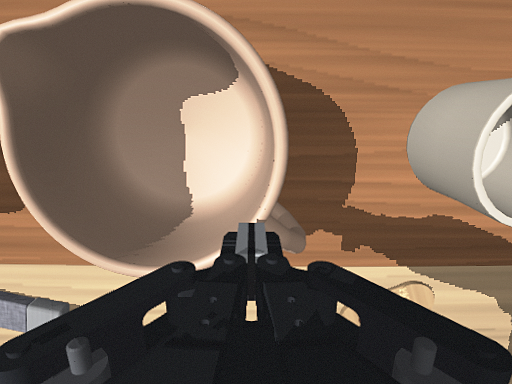

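View pics/s4.png

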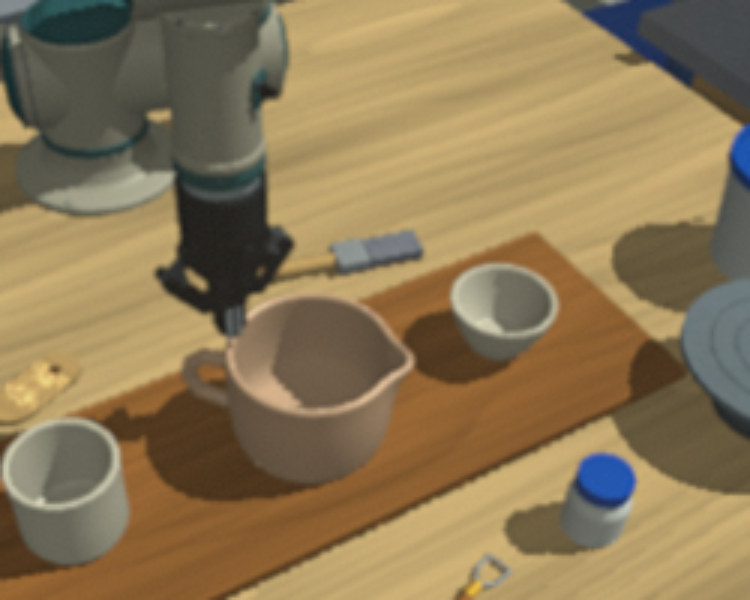

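```bash
python3 - <<'E'
import pickle
from h import *
w=pickle.load(open('pics/w4.pkl','rb'));Rt=np.array(w['orientation']).T
tcp=np.array([.48877,-.05586,.21558])
pr=lambda X:cv2.projectPoints(np.array(X),cv2.Rodrigues(Rt)[0],-Rt@np.array(w['xyz']),w['intrinsics'],np.array(w['dist_coeffs']))[0].reshape(-1,2).round(1)
print(pr([tcp+R2@[.073,y,0] for y in (-.011,0,.011)]))
im=w['pixels'][:,:,::-1].copy()
for c,col in (((.535,.003),(0,255,0)),((.5324,.0008),(0,0,255))):
  q=pr([[*rim(d,np.array(c)),.1305] for d in range(0,360,2)])
  for p in q: cv2.circle(im,tuple(int(v) for v in p.round()),1,col,-1)
for p in pr([tcp+R2@[.073,y,z] for y in (-.011,.011) for z in (-.008,.008)]): cv2.circle(im,tuple(int(v) for v in p.round()),2,(255,0,0),-1)
cv2.imwrite('pics/w4o.png',cv2.resize(im[:300,:330],None,fx=2,fy=2))
E
```

```text
[[251.8 256.8]
 [251.9 238.5]
 [251.9 219.5]]
```

View pics/w4o.png

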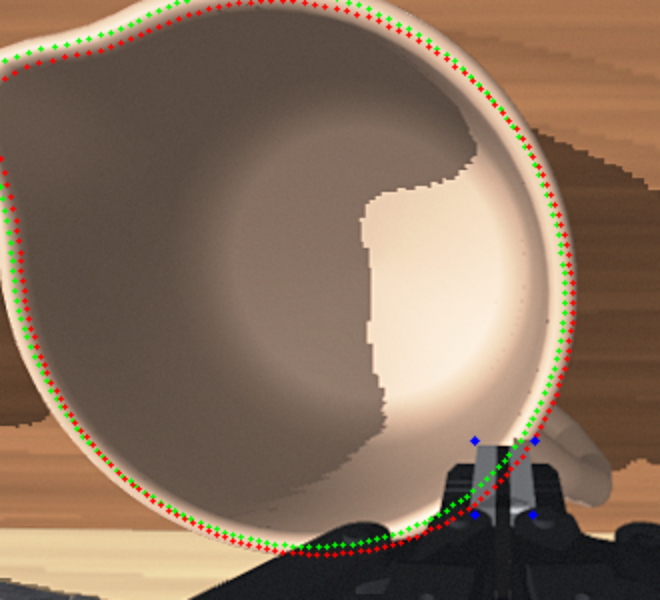

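View pics/t4.png

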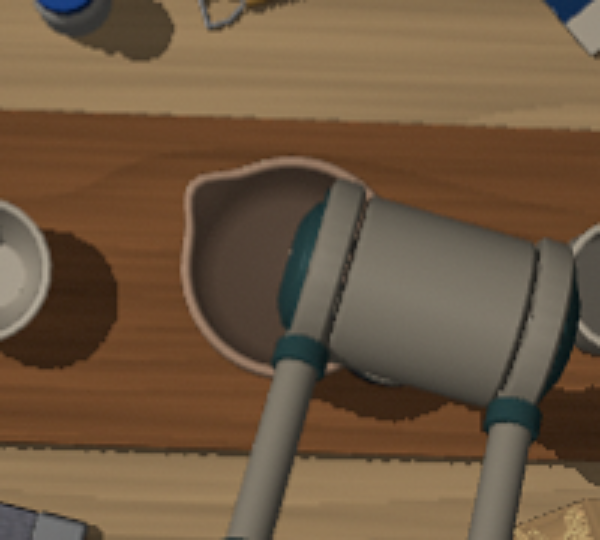

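The green model (centre 0.535, 0.003) lies on the rim centre line to about 1 mm all round, better than the red one from the top camera. The fingertips at (252,223) straddle the rim above the handle. Next is the touch-down and force-monitored trace.

```bash
cat > trace.py <<'E'
import json
from h import *
from station import arm
arm.hold(.3)
f0=arm.state()['ft_force'].copy();p=rim(0);t0=arm.state()['clock']
hit=arm.move_straight([*p,.190],vel=.015,contact_N=2.0)
st=arm.state();z=st['ee_pos'][2];print('hit',hit,z-.073,st['ft_force']-f0,st['clock'])
if not hit: raise SystemExit
zc=z-.0003;log=[];big=False
step=4
for d in range(0,361,step):
    arm.move_straight([*rim(d),zc],vel=.035)
    st=arm.state();f=st['ft_force']-f0;fz=f[2]
    log.append([d,*st['ee_pos'],*f,zc])
    if np.linalg.norm(f)>20: big=True;print('BIG',d,f);break
    zc-=float(np.clip((3.5-fz)*.00012,-.0005,.0005))
    zc=max(zc,z-.004)
print('clock',arm.state()['clock'])
json.dump([list(map(float,l)) for l in log],open('log.json','w'))
L=np.array(log)
for l in L[::4]:
    print(int(l[0]),l[1:4].round(4),l[4:7].round(2),round(l[7],4),'xyerr',(l[1:3]-rim(l[0])).round(4))
print('fz range',L[:,6].min(),L[:,6].max())
E
python3 trace.py
```

```text
hit True 0.13121292917876176 [-0.56176609  0.45807748  4.01522735] 10.1583
clock 37.7917
0 [ 0.4885 -0.0559  0.2042] [-0.33 -0.42  5.69] 0.2039 xyerr [ 0.0001 -0.0001]
16 [ 0.4735 -0.0402  0.2042] [0.7  1.06 2.82] 0.2044 xyerr [-0.0005  0.0004]
32 [ 0.4642 -0.0218  0.2042] [1.34 0.54 3.44] 0.2042 xyerr [-0.0002  0.0003]
48 [ 0.46   -0.0013  0.2042] [0.6  0.41 4.15] 0.2043 xyerr [-0.0002  0.0004]
64 [0.4618 0.0194 0.2042] [ 0.23 -0.45  3.77] 0.2041 xyerr [0.0001 0.0003]
80 [0.4692 0.0388 0.2042] [-0.38 -0.02  4.15] 0.2041 xyerr [0.0001 0.0002]
96 [0.4818 0.0559 0.2043] [0.39 0.06 3.46] 0.2044 xyerr [0.0004 0.0004]
112 [0.4985 0.0685 0.2042] [-0.55  0.29  3.72] 0.2042 xyerr [0.0005 0.0003]
128 [0.5179 0.076  0.2042] [-0.45  0.81  3.53] 0.2042 xyerr [0.0006 0.0001]
144 [0.5388 0.0779 0.2043] [0.15 0.48 3.37] 0.2043 xyerr [0.0006 0.    ]
160 [0.5599 0.076  0.2043] [-0.21  0.71  3.28] 0.2042 xyerr [ 0.0006 -0.0001]
176 [0.5862 0.0768 0.2043] [ 0.88 -0.14  3.24] 0.2042 xyerr [ 0.0006 -0.    ]
192 [0.5985 0.055  0.2042] [0.86 0.42 3.73] 0.2042 xyerr [ 0.0001 -0.0004]
208 [0.604  0.0326 0.2043] [1.02 1.36 2.59] 0.2043 xyerr [ 0.0002 -0.0004]
224 [0.6094 0.0125 0.2042] [1.16 0.86 4.14] 0.2042 xyerr [ 0.0001 -0.0004]
240 [ 0.6091 -0.0084  0.2042] [0.48 1.13 2.64] 0.2043 xyerr [-0.0001 -0.0005]
256 [ 0.6032 -0.0284  0.2043] [1.81 0.46 2.86] 0.2043 xyerr [-0.0001 -0.0004]
272 [ 0.5918 -0.046   0.2042] [0.58 0.18 3.94] 0.2043 xyerr [-0.0003 -0.0004]
288 [ 0.5761 -0.0597  0.2043] [ 0.1  -0.07  2.56] 0.2043 xyerr [-0.0004 -0.0002]
304 [ 0.5574 -0.0686  0.2042] [ 1.15 -0.06  3.66] 0.2042 xyerr [-0.0003 -0.0001]
320 [ 0.5366 -0.072   0.2042] [2.02 1.25 3.77] 0.2042 xyerr [-0.0005 -0.    ]
336 [ 0.5158 -0.0695  0.2043] [0.51 0.45 2.77] 0.2044 xyerr [-0.0006  0.0002]
352 [ 0.4967 -0.0615  0.2043] [ 0.78 -0.28  3.17] 0.2042 xyerr [-0.0003  0.0002]
fz range 1.1997265484798114 5.691054715766228
```

Contact held all the way round, with sampled vertical force between 1.2 and 5.7 N. I'll lift off, retreat and check the jug.

```bash
python3 - <<'E'
import pickle
from h import *
from station import arm
p=arm.state()['ee_pos']
arm.move_straight([p[0],p[1],.34],vel=.12)
arm.move_ptp([.468,.054,.38],R2)
w=arm.snapshot('wrist');W=pickle.load(open('pics/w2.pkl','rb'))
print(w['xyz'],W['xyz'])
for s in (W,w):
    Rt=np.array(s['orientation']).T
    seed=cv2.projectPoints(np.array([[.535,.003,.1]]),cv2.Rodrigues(Rt)[0],-Rt@np.array(s['xyz']),s['intrinsics'],np.array(s['dist_coeffs']))[0].ravel()
    q=jugcontour(s,seed);P=onplane(s,q,.1305);c,r,e,k=fit(P);a=np.degrees(np.arctan2(*(P-c).T[::-1]))[e>.008];print(c,r,a[a>0].mean(),a[a<0].mean())
arm.movej([1.21,.276,1.505,0,1.361,-.121])
s=arm.snapshot('top');cv2.imwrite('pics/top5.png',s['pixels'][:,:,::-1])
s0=pickle.load(open('pics/top0.pkl','rb'))
for t in (s0,s): c,r,e,k=fit(onplane(t,jugcontour(t,(258,188)),.1305));print('top',c,r)
d=np.abs(s['pixels'].astype(int)-s0['pixels']).max(2)[50:310,80:440];print('diff>25 px',(d>25).sum())
st=arm.state();print(st['clock'],st['ft_force'])
E
```

```text
[0.53565263 0.0552549  0.45042113] [0.53593788 0.05472508 0.45075511]
[0.53410653 0.00239294] 0.07856810094361318 52.60465054545563 -129.84335810081876
[0.53402398 0.00234041] 0.07854224647725652 52.279836639887485 -129.93933146600807
top [0.53247278 0.00082627] 0.07834738127687536
top [0.53250055 0.00086746] 0.07834458264698345
diff>25 px 4
41.8917 [ 0.08049388 -0.49962227 -1.63309806]
```

View pics/top5.png

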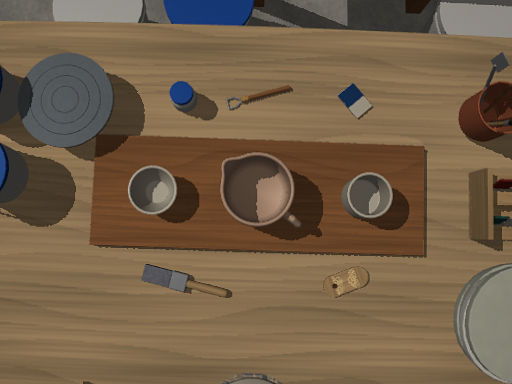

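The final top view matches the first: jug still at (258,188), everything else in place, arm clear. Handing in.

```bash
python3 -c "
from station import arm
arm.close_job()"
```

```text
the job is handed in; nothing more can be done
```

I ran the closed fingertips once round the jug's rim, clockwise from above the handle, round the pouring lip and back. I then took the hand away and handed the job in at about 42 s.

- **Contact:** the fingertips touched the rim the whole way, with readings every 4° between 1.2 and 5.7 N of vertical force. The path stayed within about 0.7 mm of the planned rim line at the points I printed (every 16°).
- **Jug afterwards:** its position shifted by less than 0.1 mm in both the top and wrist views, and its angle by about 0.3° at most. Both are within measuring noise.
- **Everything else:** the before and after top pictures differ by only 4 pixels around the board and the things beside it, so nothing else moved.
- **One disagreement:** the top camera put the jug's centre about 3.5 mm from the wrist-camera estimate. I used the wrist estimate, averaged over two opposite hand orientations, because it lay on the rim in the close-up view.
- **Rim height:** the views gave about 130 mm and touch gave 131 mm, against 132 mm from the text.

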